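# Put the hand tools back in their fitted trays

## Robot

A 6-joint arm with a two-finger parallel gripper is mounted at the origin on a cart in front of the work surface, level with it; the furniture and walls round the work are solid. World frame = base frame: x ahead of the robot, y to its left, z up, the work surface at z = 0. Lengths are in m, angles in degrees, forces in N, time in s.
With the tool pointing down it reaches from about 0.275 to 0.875 m from the base axis. Payload 12.5 kg.
Tool frame: the origin (TCP) lies between the finger pads; the fingertips stand 25 mm ahead of it and the grasp point (between the pads) lies 6 mm ahead of it; z points along the fingers, y is the line along which they close (so a half turn about z gives the same grasp; the last joint's range is limited). The gripper opens to 85 mm and grips with 20 to 120 N. Pads are 22 mm wide; open, the fingers measure 114 mm over their backs; the gripper's body (76 mm by 85 mm) begins 54 mm behind the grasp point. The pads swing forward as they close: fully open they stand 13 mm farther back than shut.
Start: joints at [-82.139, 20.094, 94.641, -0, 65.266, -4.847], TCP at [0.121, -0.537, 0.256] pointing down, gripper open.
Joint ranges: [-157.81, 157.81], [-45, 120.19], [0.68, 151.7], [-89.99, 269.99], [4.06, 180], [-164.3, 164.3]. Speed limits (degrees/s): [127.2, 127.2, 159.86, 180, 180, 180].

## Interface

Orientations are given as a 3x3 rotation matrix whose columns are the frame's x, y, z axes.
In Python, from cell import ctrl, optics, search_frame gives the robot as it stands.
- The arm moves only by the tool move_arm, never from a script. Its arguments are lists of equal length, an entry for each row: "translation": the shift along the tool's x, y, z as a fraction of full scale, a list of three; "rot": the turn, a rotation vector about the tool's x, y, z as a fraction of full scale, a list of three; "grip": the closure, from 0 (fully open) to 1 (shut). In form: {"translation": [[x, y, z], ...], "rot": [[rx, ry, rz], ...], "grip": [grip, ...]}. A call has 1 to 5 rows; each row is the pose to reach, as a shift and turn from the pose commanded when the call began, along the tool's axes at that moment; what a row does not reach only later rows make up. Full scale, the value 1, is 0.25 m for a shift and 45 degrees for a turn. A row lasts 1/8 s, in which the tool goes at most 62.5 mm and 10.7 degrees, less where a joint would pass 70% of its speed; a pose out of reach is approached as far as the arm can. A call with a number of a shift or a turn outside -1 to 1 is refused whole. A call with a gripper value outside its range is refused whole. The fingers move at their own pace and stop on an object; "grip_force" is the grip in N (left out, the last holds). Time passes only in rows, so rows that repeat a pose let the fingers close. It gives the time, the measured TCP pose, the force, the opening and the grip force at its end, in the units of the state.
- ctrl.get_state(): the state, without advancing time (a new reading comes with each control period).
- optics.grab_frame(name): name is "scene" or "top" or "wrist"; returns a dict with "img" (420x560x3 uint8, red, green, blue), "fx", "fy", "cx", "cy" (pixels), "D" ([k1, k2, p1, p2, k3] as OpenCV has them; the pictures are not rectified), "R" (3x3) and "t" (3): a world point X has camera coordinates R X + t. Camera axes: x right, y down, z forward; pixel columns grow to the right and rows downward; lengths in m; the calibration is good to about 2 mm. A picture is of the moment at which its call begins. There is no depth.
- ctrl.sign_off(): hands the job in; it is judged then, once.
Trained networks look in a picture, given as the dict that the camera call returned (one of the last four; its "shot" number tells which), for a name from the list of things; names that differ only in an ending like _2 or _b are one class to them, and where a whole thing is asked for, a point or a joint stands for the part that bears it (a point fixed in the world has none). Each returns a list of dicts, best first, with "confidence" (0 to 1); they miss things now and then, are a little off and sometimes report something else, mostly with a low value. They report only what shows in the picture. A call takes as long as a camera call.
- search_frame(picture, target): "pixel" ([column, row] in pixels, amid what is visible of it).
The state is a dict: "time": time; "q": joint angles; "qd": joint speeds; "joint_torque": joint torques, N m; "tool_pos": TCP position; "ee_rot": TCP orientation; "force": force on the tool from outside, world axes, zero at the start; "moment": the same for the moment, N m; "opening": opening from 0.0 (shut) to 1.0 (fully open); "gripper_force": force on a finger pad.
Only numpy, scipy, OpenCV 4.12 (cv2) and the standard library are available. Lean on these libraries where they do the work, as an engineer would, in place of code of your own. Each camera call takes 0.05 s, during which the arm holds its last target. There are 200 camera calls.

## Task

Put the block plane, the marking gauge, the tape measure and the cork sanding block back into their fitted wooden trays, each in the tray whose cut-out was made for it, right way up and sitting fully down on the felt, and let go of them. Leave the screwdriver and the roll of masking tape where they lie.

Things in the scene. Friction and masses are not known exactly. Their poses are not given: they have to be found in the camera images.
- block_plane: Red block plane standing on its sole, 168x52x71 mm (x,y,z), 0.6 kg. Origin: centre of the underside of the sole; x along the plane, z up. Straight side cheeks, parallel to x and 52 mm apart, run from x=-74 to x=76 mm and up to 30 mm above the sole; above them the body is at most 42 mm wide. Hold it firmly across the cheeks at its balance point, x=-10 mm.
- cork_block: Plain light-brown cork sanding block lying flat, 110x60x35 mm (x,y,z), 0.06 kg. Origin: centre of the underside.
- tape_measure: Yellow tape measure standing upright on its narrow base, 80x31x66 mm (x,y,z), 0.22 kg. Case from x=-40 to x=28 mm and y=-14 to y=16 mm, its middle at x=-6, y=1 mm; the end hook sticks out low down to x=40 mm. Origin: on the underside, mid-length of the whole; z up.
- marking_gauge: Dark wooden marking gauge lying flat, 200x58x66 mm, 0.12 kg. Beam 18x18 mm along x from -100 to 100 mm, on the bench; across it a head x=17 to 43 mm, 58 mm wide (y), 52 mm high, with a 16 mm thumbscrew on top to 66 mm. Origin: under the middle of the beam. Can be held by the head across its 26 mm thickness (along x), above the beam.
- plane_tray: Fitted tray for the block plane, the longest: one rectangular cut-out 180x64 mm (x,y) in a tray 198x82 mm, with 110 mm wide finger notches through the middle of both long sides. Pale wood, fixed; rim 15 mm and grey felt floor 5 mm above the bench. Origin: on the bench, centre of the cut-out; x along it. The plane may lie either way round.
- cork_tray: Fitted tray for the cork block, the widest of the rectangular ones: cut-out 122x72 mm (x,y) in a tray 146x96 mm, with 56 mm wide finger notches through the middle of both long sides. Pale wood, fixed; rim 15 mm and grey felt floor 5 mm above the bench. Origin: on the bench, centre of the cut-out; x along it. Either way round.
- tape_tray: Fitted tray for the tape measure, the smallest: cut-out 92x43 mm (x,y) in a tray 116x67 mm, with 40 mm wide finger notches through the middle of both long sides. Pale wood, fixed; rim 15 mm and grey felt floor 5 mm above the bench. Origin: on the bench, centre of the cut-out; x along it. The tape measure stands upright in it, either way round.
- gauge_tray: Tray for the marking gauge, cross-shaped; block x=-60 to 110 mm, 88 mm wide. Beam groove along x, 30 mm wide, open at -x, end wall at x=105; slot for the head x=10 to 50 mm, 72 mm wide. Pale wood, fixed; rim 15 mm and grey felt floor 5 mm above the bench. Origin: on the bench, under the gauge's origin when home, x axes alike (the end wall stops the other way round); the tail overhangs 40 mm.
- screwdriver: Yellow-handled screwdriver lying behind the work, 175x28x27 mm, a bystander. Origin: centre of the underside.
- masking_tape: Roll of masking tape lying flat behind the work, 96 mm across, 25 mm high, a bystander. Origin: centre of the underside.

How it is judged (in metres and radians):
At the end, for the whole second after the job is handed in: Each tool in its own tray: origin within 12 mm of the tray's along each of its horizontal axes and 2 to 8 mm above its underside (felt at 5 mm), upright within 0.1 rad, length along the tray's within 0.25 rad either way round, at rest, released; bystanders not moved (x of block_plane in the frame of plane_tray between -0.012 and 0.012 m and y of block_plane in the frame of plane_tray between -0.012 and 0.012 m and z of block_plane in the frame of plane_tray between 0.002 and 0.008 m and angle between each of block_plane, cork_block, tape_measure, marking_gauge's own z axis and vertical below 0.1 rad and angle between the x axis of block_plane and the x axis of plane_tray, either way round below 0.25 rad and linear speed of each of block_plane, cork_block, tape_measure, marking_gauge below 0.02 m/s and contact force between the fingers and block_plane below 0.05 N and x of cork_block in the frame of cork_tray between -0.012 and 0.012 m and y of cork_block in the frame of cork_tray between -0.012 and 0.012 m and z of cork_block in the frame of cork_tray between 0.002 and 0.008 m and angle between the x axis of cork_block and the x axis of cork_tray, either way round below 0.25 rad and contact force between the fingers and cork_block below 0.05 N and x of tape_measure in the frame of tape_tray between -0.012 and 0.012 m and y of tape_measure in the frame of tape_tray between -0.012 and 0.012 m and z of tape_measure in the frame of tape_tray between 0.002 and 0.008 m and angle between the x axis of tape_measure and the x axis of tape_tray, either way round below 0.25 rad and contact force between the fingers and tape_measure below 0.05 N and x of marking_gauge in the frame of gauge_tray between -0.012 and 0.012 m and y of marking_gauge in the frame of gauge_tray between -0.012 and 0.012 m and z of marking_gauge in the frame of gauge_tray between 0.002 and 0.008 m and angle between the x axis of marking_gauge and the x axis of gauge_tray, either way round below 0.25 rad and contact force between the fingers and marking_gauge below 0.05 N); the robot touches nothing.
It fails at once if the screwdriver is moved by more than 20 mm (distance of screwdriver from where it was at the start of the episode above 0.02 m).
It fails at once if the roll of masking tape is moved by more than 20 mm (distance of masking_tape from where it was at the start of the episode above 0.02 m).
It also fails if it takes over 102 s, if anything falls off the work surface, if the arm or the gripper's body presses on something with over 40 N, if the wrist force passes 120 N, or if a joint passes its speed limit or range.

## Working session

There is one attempt and no reset: what is moved stays moved. The work goes in short steps, Python scripts to look and compute and a tool call to move; the robot and the scene stay as the last step left them, time stands still between calls to the robot, and variables do not carry over. Pictures are saved under pics/ and viewed, at most 14 in all, crops included, and the job is handed in when it is done.

Besides the shell and the picture viewer there is one more tool, called after "Call:" in YAML: its name, and indented under it one key for each argument. move_arm: Moves the arm, as the interface text tells. Its arguments: {"type":"object","properties":{"translation":{"type":"array","items":{"type":"array","items":{"type":"number","minimum":-1,"maximum":1}}},"rot":{"type":"array","items":{"type":"array","items":{"type":"number","minimum":-1,"maximum":1}}},"grip":{"type":"array","items":{"type":"number"}},"grip_force":{"type":"number"}},"required":["translation","rot","grip"]}

```bash
ls; mkdir -p pics
python3 - <<'E'
from cell import ctrl, optics, search_frame
import cv2
s=ctrl.get_state(); print(s['time'],s['tool_pos'],s['ee_rot'],s['opening'])
for n in ['top','scene']:
    f=optics.grab_frame(n); cv2.imwrite(f'pics/{n}0.png',f['img'][:,:,::-1])
    print(n,f['fx'],f['cx'],f['cy'],f['D'],f['R'],f['t'])
    for k in ['block_plane','cork_block','tape_measure','marking_gauge','plane_tray','cork_tray','tape_tray','gauge_tray','screwdriver','masking_tape']:
        print(k,[( [round(float(x)) for x in d['pixel']],round(d['confidence'],2)) for d in search_frame(f,k)[:3]])
E
```

```text
pics
0.0 [ 0.12098324 -0.53621081  0.25574369] [[ 9.75505067e-01  2.19976904e-01 -1.60587755e-04]
 [ 2.19976942e-01 -9.75504388e-01  1.15464149e-03]
 [ 9.73403998e-05 -1.16168422e-03 -9.99999321e-01]] 1.0005265549660867
top 492.64325864699396 275.6568442597964 213.7974637175018 [-0.01041293  0.          0.          0.          0.        ] [[-0.02920596 -0.99950596 -0.01161263]
 [-0.9954306   0.03013957 -0.09060646]
 [ 0.0909117   0.00891332 -0.99581907]] [0.05820871 0.6364191  1.25504254]
block_plane [([238, 220], 0.93)]
cork_block [([171, 227], 0.91)]
tape_measure [([317, 220], 0.68)]
marking_gauge [([316, 221], 0.67), ([307, 276], 0.66)]
plane_tray [([170, 277], 0.78)]
cork_tray [([240, 276], 0.61)]
tape_tray [([389, 265], 0.98), ([306, 276], 0.59)]
gauge_tray [([379, 220], 0.6)]
screwdriver [([286, 157], 0.74), ([170, 278], 0.2)]
masking_tape [([211, 159], 0.71)]
scene 437.77952188820615 284.68851539645993 204.003591696896 [-0.03765875  0.          0.          0.          0.        ] [[ 0.85099016 -0.52492443  0.01643429]
 [-0.36226761 -0.60937717 -0.70528125]
 [ 0.38023404  0.5942338  -0.70873709]] [-0.50864207  0.28827488  0.82815418]
block_plane [([267, 196], 0.67)]
cork_block [([230, 156], 0.8)]
tape_measure [([312, 240], 0.98), ([231, 156], 0.48)]
marking_gauge [([344, 198], 0.75), ([251, 264], 0.67), ([186, 176], 0.51)]
plane_tray [([185, 175], 0.67)]
cork_tray [([218, 214], 0.62), ([228, 156], 0.17)]
tape_tray [([309, 337], 0.95)]
gauge_tray [([354, 299], 0.93)]
screwdriver [([347, 200], 0.67)]
masking_tape [([300, 156], 0.9)]
```

Run:
```python
import cv2
i=cv2.imread('pics/top0.png')[120:330,120:450]
cv2.imwrite('pics/top0c.png',cv2.resize(i,(800,509),interpolation=cv2.INTER_CUBIC))
```

```text
(no output)
```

View pics/top0c.png

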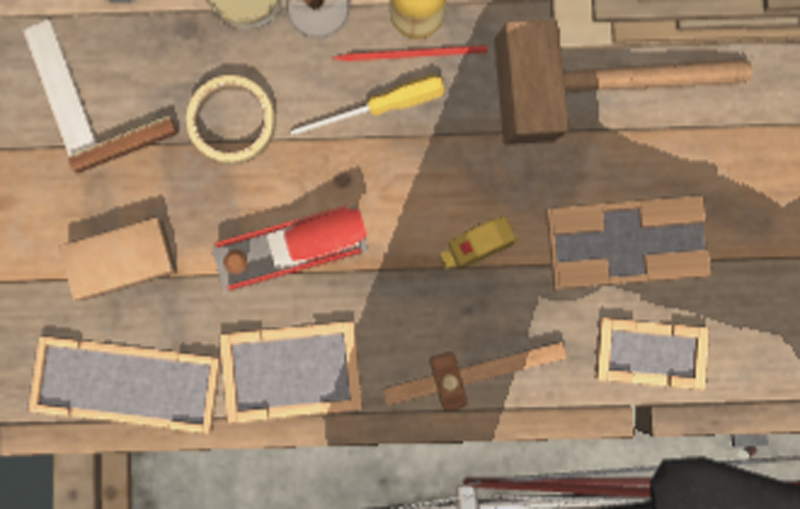

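View pics/scene0.png

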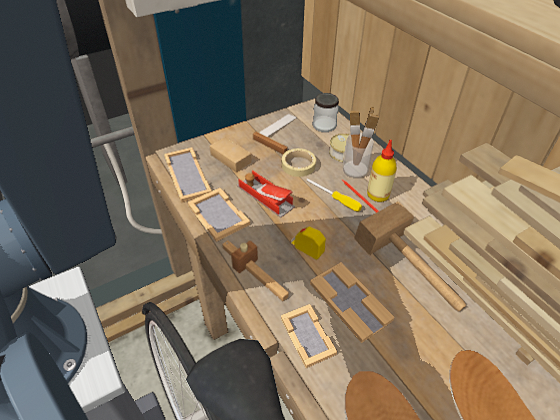

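The top view shows the whole job. Front row, left to right: plane tray (170,277), cork tray (240,276), marking gauge (307,276) and tape tray (389,265). Middle row: cork block, plane, tape measure and gauge tray (379,220), with the bystanders behind. The network's gauge/tape mix-up is resolved by eye. Next I'll get rough poses from hand-picked points.

```bash
cat > h.py <<'E'
import numpy as np, cv2
from cell import ctrl, optics, search_frame
from scipy.optimize import least_squares
def unproj(f,px,z):
    K=np.array([[f['fx'],0,f['cx']],[0,f['fy'],f['cy']],[0,0,1.]])
    p=cv2.undistortPoints(np.array(px,float).reshape(-1,1,2),K,np.array(f['D'],float)).reshape(-1,2)
    R=np.array(f['R']);t=np.array(f['t']);d=np.c_[p,np.ones(len(p))]@R; c=-R.T@t
    return c+d*((np.broadcast_to(z,len(p))-c[2])/d[:,2])[:,None]
def proj(f,X):
    K=np.array([[f['fx'],0,f['cx']],[0,f['fy'],f['cy']],[0,0,1.]])
    return cv2.projectPoints(np.array(X,float),cv2.Rodrigues(np.array(f['R'],float))[0],np.array(f['t'],float),K,np.array(f['D'],float))[0].reshape(-1,2)
def fit(W,L):
    """2D rigid fit: W = R(yaw) L + t; returns x,y,yaw deg,rms mm"""
    W=np.array(W)[:,:2];L=np.array(L,float);a=W-W.mean(0);b=L-L.mean(0)
    yaw=np.arctan2((b[:,0]*a[:,1]-b[:,1]*a[:,0]).sum(),(b*a).sum());c,s=np.cos(yaw),np.sin(yaw)
    R=np.array([[c,-s],[s,c]]);t=W.mean(0)-R@L.mean(0)
    return t[0],t[1],np.degrees(yaw),1e3*np.sqrt(((W-L@R.T-t)**2).sum(1).mean())
def rect(l,w): return np.array([[-l,-w],[l,-w],[l,w],[-l,w]])/2
E
cat > top.py <<'E'
from h import *
f=optics.grab_frame('top')
s=lambda P: np.array(P)/2.42424+np.array([120,120])-.3
out={}
def rep(n,P,z,L): print(n,np.round(fit(unproj(f,s(P),z),L),4))
# image order: right-bottom.. yaw chosen with x along image-left(+y)
rep('plane_tray',[(40,336),(219,357),(209,432),(30,411)],.015,np.array([[99,41],[-99,41],[-99,-41],[99,-41]])/1e3*[1,-1])
rep('cork_tray',[(221,335),(354,321),(361,409),(228,423)],.015,np.array([[73,-48],[-73,-48],[-73,48],[73,48]])/1e3)
rep('tape_tray',[(602,318),(709,328),(704,389),(597,379)],.015,np.array([[58,-33.5],[-58,-33.5],[-58,33.5],[58,33.5]])/1e3)
rep('gauge_tray',[(548,208),(705,197),(711,278),(555,289)],.015,np.array([[110,-44],[-60,-44],[-60,44],[110,44]])/1e3)
rep('cork',[(60,245),(160,220),(175,268),(75,298)],.035,np.array([[55,-30],[-55,-30],[-55,30],[55,30]])/1e3)
rep('gauge',[(385,395),(565,350)],.012,np.array([[100,0],[-100,0]])/1e3)
print(unproj(f,s([(292,250),(480,243),(230,120),(370,105)]),[.03,.05,.025,.02]))
w=optics.grab_frame('wrist');st=ctrl.get_state();R=np.array(w['R']);c=-R.T@w['t'];T=np.array(st['ee_rot'])
print(w['fx'],'cam in tool',T.T@(c-st['tool_pos']),T.T@R.T)
E
python3 top.py
```

```text
plane_tray [ 0.4789  0.3177 81.7679  1.494 ]
cork_tray [ 0.4867  0.1377 94.0079  1.4557]
tape_tray [ 0.495  -0.252  82.8513  0.8836]
gauge_tray [ 0.6158 -0.2578 92.1996  0.6415]
cork [  0.614    0.3192 104.2016   2.3152]
gauge [ 4.802000e-01 -6.050000e-02  1.022686e+02  1.900000e-03]
[[ 0.61700701  0.13234126  0.03      ]
 [ 0.616943   -0.06802621  0.05      ]
 [ 0.76139027  0.19714171  0.025     ]
 [ 0.77411241  0.04422222  0.02      ]]
301.536049656144 cam in tool [ 0.07152969  0.00027195 -0.11720052] [[ 6.78006074e-04 -9.58950596e-01 -2.83572381e-01]
 [ 9.99999675e-01  5.26676448e-04  6.09894236e-04]
 [-4.35507547e-04 -2.83572702e-01  9.58950642e-01]]
```

```bash
cat > go.py <<'E'
# usage: go.py x y z yaw [; x y z yaw ...]  from current pose; prints fractions, each relative to the current pose (same call)
import sys,numpy as np
from scipy.spatial.transform import Rotation as Ro
from cell import ctrl
s=ctrl.get_state();p=np.array(s['tool_pos']);R=np.array(s['ee_rot'])
for w in ' '.join(sys.argv[1:]).split(';'):
    x,y,z,a=map(float,w.split());a=np.radians(a);c,q=np.cos(a),np.sin(a)
    T=np.array([[c,q,0],[q,-c,0],[0,0,-1]])
    print(np.round(R.T@(np.array([x,y,z])-p)/.25,3).tolist(),np.round(Ro.from_matrix(R.T@T).as_rotvec(degrees=True)/45,3).tolist())
print('t',s['time'],np.round(p,4),'yaw',round(np.degrees(np.arctan2(R[1,0],R[0,0])),2),'tilt',round(np.degrees(np.arccos(-R[2,2])),2),'F',np.round(s['force'],1),'open',round(s['opening'],3),s['gripper_force'])
E
python3 go.py 0.32 -0.34 0.30 52
```

```text
[0.949, -0.592, -0.175] [0.0, 0.0, -0.873]
t 1.2 [ 0.121  -0.5365  0.2563] yaw 12.71 tilt 0.0 F [-0.6 -0.   0.1] open 1.003 0.0
```

Call:
move_arm:
  translation:
    - [0.9,-0.6,-0.18]
    - [0.9,-0.6,-0.18]
    - [0.9,-0.6,-0.18]
    - [0.9,-0.6,-0.18]
    - [0.9,-0.6,-0.18]
  rot:
    - [0,0,-0.9]
    - [0,0,-0.9]
    - [0,0,-0.9]
    - [0,0,-0.9]
    - [0,0,-0.9]
  grip: [0,0,0,0,0]

```text
time: 1.82
tool_pos: [0.3091, -0.3387, 0.3021]
ee_rot: [[0.595, 0.804, 0.001], [0.804, -0.595, -0.001], [-0.0, 0.001, -1.0]]
force: [-0.5, -0.2, 1.7]
opening: 0.999
gripper_force: 0.0
```

```bash
python3 go.py 0.52 -0.22 0.33 95
```

```text
[0.884, 0.395, -0.111] [0.001, 0.001, -0.923]
t 1.825 [ 0.3091 -0.3387  0.3021] yaw 53.47 tilt 0.07 F [-0.5 -0.2  1.7] open 0.999 0.0
```

Call:
move_arm:
  translation:
    - [1,0.4,0]
    - [1,0.4,0]
    - [1,0.4,0]
    - [1,0.4,0]
    - [1,0.4,0]
  rot:
    - [0,0,-0.92]
    - [0,0,-0.92]
    - [0,0,-0.92]
    - [0,0,-0.92]
    - [0,0,-0.92]
  grip: [0,0,0,0,0]

```text
time: 2.45
tool_pos: [0.5394, -0.1983, 0.3009]
ee_rot: [[-0.085, 0.996, -0.0], [0.996, 0.085, 0.0], [0.0, 0.0, -1.0]]
force: [-0.5, -0.0, 0.3]
opening: 1.003
gripper_force: 0.0
```

```bash
cat > look.py <<'E'
import sys
from h import *
import pickle
n=sys.argv[1]; f=optics.grab_frame('wrist')
pickle.dump(f,open(f'pics/{n}.pkl','wb'))
cv2.imwrite(f'pics/{n}.png',cv2.resize(f['img'][:,:,::-1],(784,588),interpolation=cv2.INTER_CUBIC))
E
python3 look.py w1; python3 go.py 0.55 0.30 0.30 95
```

```text
[1.983, 0.205, 0.004] [0.0, -0.001, -0.006]
t 2.5 [ 0.5397 -0.1982  0.3008] yaw 94.72 tilt 0.03 F [-0.2  1.3 -0.6] open 1.003 0.0
```

View pics/w1.png

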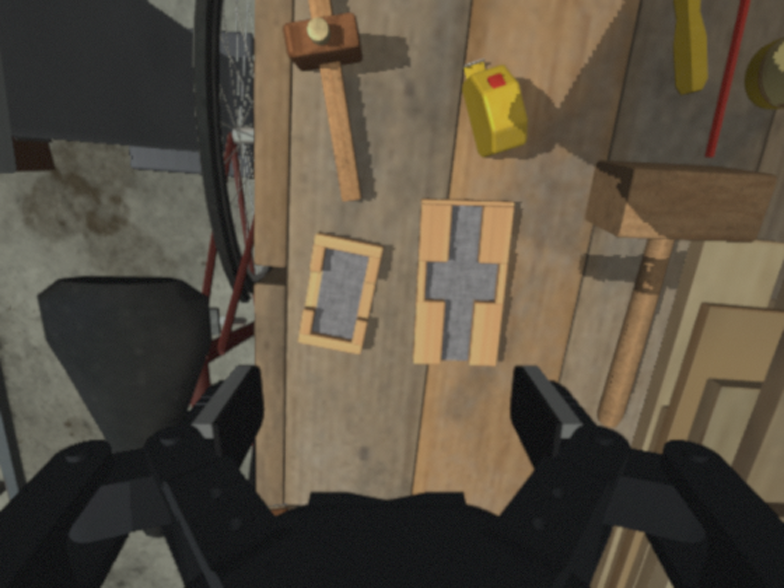

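Wrist view w1 shows, in 784-px coordinates, the tape tray at (340,293), the gauge tray at (463,283), the tape measure at (497,110) with its hook towards +y, and the gauge head at (322,38). Its beam tail end is at (350,197). Now the left half.

Call:
move_arm:
  translation:
    - [0.9,0.0,0]
    - [0.9,0.0,0]
    - [0.9,0.0,0]
    - [0.9,0.0,0]
    - [0.9,0.0,0]
  rot:
    - [0,0,0]
    - [0,0,0]
    - [0,0,0]
    - [0,0,0]
    - [0,0,0]
  grip: [0,0,0,0,0]

```text
time: 3.12
tool_pos: [0.5185, 0.025, 0.3015]
ee_rot: [[-0.081, 0.997, 0.0], [0.997, 0.081, -0.0], [-0.0, 0.0, -1.0]]
force: [0.1, -0.8, -0.1]
opening: 1.004
gripper_force: 0.0
```

Call:
move_arm:
  translation:
    - [0.9,0.0,0]
    - [0.9,0.0,0]
    - [0.9,0.0,0]
    - [0.9,0.0,0]
    - [0.9,0.0,0]
  rot:
    - [0,0,0]
    - [0,0,0]
    - [0,0,0]
    - [0,0,0]
    - [0,0,0]
  grip: [0,0,0,0,0]

```text
time: 3.75
tool_pos: [0.5012, 0.2486, 0.3011]
ee_rot: [[-0.081, 0.997, -0.0], [0.997, 0.081, -0.0], [-0.0, -0.0, -1.0]]
force: [-0.7, -0.1, -0.6]
opening: 1.001
gripper_force: 0.0
```

```bash
python3 look.py w2; python3 go.py 0.55 0.30 0.30 95
python3 - <<'E'
from h import *
import pickle
f=pickle.load(open('pics/w1.pkl','rb'))
s=lambda P:(np.array(P)+.5)/1.4-.5
print(np.round(fit(unproj(f,s([(316,234),(383,245),(361,353),(299,343)]),.015),np.array([[58,33.5],[58,-33.5],[-58,-33.5],[-58,33.5]])/1e3),4))
print(np.round(fit(unproj(f,s([(421,200),(516,203),(498,364),(414,362)]),.015),np.array([[110,44],[110,-44],[-60,-44],[-60,44]])/1e3),4))
# gauge head top 52mm: corners visible top face
print(np.round(unproj(f,s([(318,30)]),.066),4),np.round(unproj(f,s([(343,200),(359,197)]),.018),4))
# tape top face
E
```

```text
[0.194, 0.211, 0.004] [-0.0, 0.001, -0.009]
t 3.8 [0.5014 0.2474 0.3011] yaw 94.58 tilt 0.04 F [ 0.  -1.1  0.3] open 1.001 0.0
[ 0.4963 -0.2513 83.8177  1.4594]
[ 0.6185 -0.2565 93.4563  2.1098]
[[ 0.4736 -0.0314  0.066 ]] [[ 0.4948 -0.1573  0.018 ]
 [ 0.5094 -0.1533  0.018 ]]
```

View pics/w2.png

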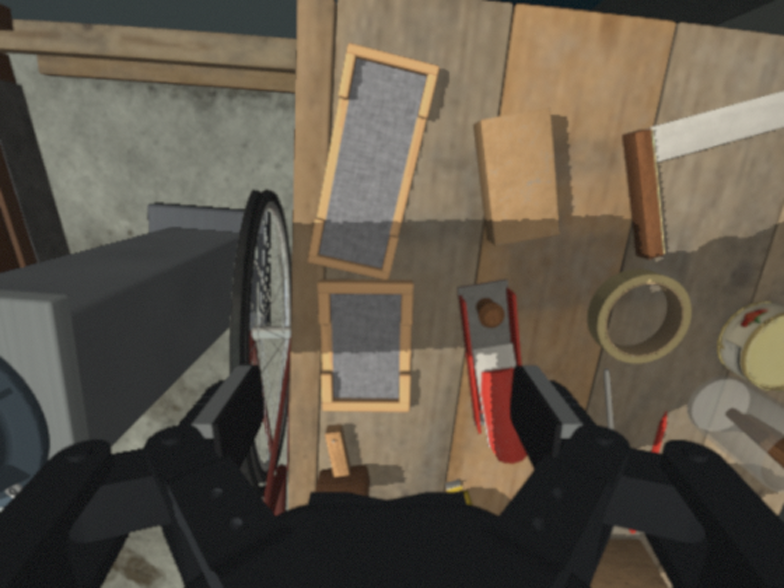

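Wrist view w2 shows the plane tray at (372,160), the cork tray at (366,347), the cork block at (517,177) and the plane, with its knob at (490,313) facing +y. Fitting these next.

```bash
python3 - <<'E'
from h import *
import pickle
f=pickle.load(open('pics/w2.pkl','rb'))
s=lambda P:(np.array(P)+.5)/1.4-.5
q=lambda l,w:np.array([[l,w],[l,-w],[-l,-w],[-l,w]])/2e3
for n,P,z,L in [('ptray',[(350,45),(438,68),(388,278),(309,262)],.015,q(198,82)),('ctray',[(319,282),(413,283),(410,411),(322,411)],.015,q(146,96)),
  ('cork',[(477,120),(550,112),(558,237),(493,244)],.035,q(110,60)),
  ('plane',[(461,296),(513,289),(480,432)],.03,np.array([[76,26],[76,-26],[-74,26]])/1e3)]:
    W=unproj(f,s(P),z);print(n,np.round(fit(W,L),4),np.round(W[:,:2],3).tolist())
E
python3 go.py "0.612 0.315 0.15 104; 0.615 0.13 0.15 104"
```

```text
ptray [ 0.4797  0.3184 81.6902  2.9185] [[0.455, 0.42], [0.532, 0.408], [0.505, 0.218], [0.426, 0.228]]
ctray [ 0.4882  0.1392 94.0158  1.3409] [[0.437, 0.208], [0.53, 0.215], [0.541, 0.071], [0.445, 0.063]]
cork [  0.6126   0.3206 104.1848   2.2815] [[0.568, 0.367], [0.629, 0.379], [0.656, 0.274], [0.597, 0.263]]
plane [  0.6208   0.1408 105.5302   1.9223] [[0.576, 0.209], [0.625, 0.221], [0.616, 0.061]]
[0.235, 0.463, 0.604] [-0.0, 0.001, -0.209]
[-0.504, 0.416, 0.605] [-0.0, 0.001, -0.209]
t 3.8 [0.5014 0.2474 0.3011] yaw 94.58 tilt 0.04 F [ 0.  -1.1  0.3] open 1.001 0.0
```

Call:
move_arm:
  translation:
    - [0.25,0.47,0.6]
    - [0.25,0.47,0.6]
    - [0.25,0.47,0.6]
    - [0.25,0.47,0.6]
    - [0.25,0.47,0.6]
  rot:
    - [0,0,-0.21]
    - [0,0,-0.21]
    - [0,0,-0.21]
    - [0,0,-0.21]
    - [0,0,-0.21]
  grip: [0,0,0,0,0]

```text
time: 4.42
tool_pos: [0.6137, 0.3182, 0.1514]
ee_rot: [[-0.241, 0.97, -0.001], [0.97, 0.241, -0.0], [-0.0, -0.001, -1.0]]
force: [-0.0, 0.1, 0.0]
opening: 1.001
gripper_force: 0.0
```

```bash
python3 go.py 0.613 0.320 0.036 104.2;python3 look.py w3
```

```text
[0.008, -0.001, 0.461] [-0.001, 0.0, -0.005]
t 4.425 [0.6137 0.3182 0.1514] yaw 103.96 tilt 0.04 F [-0.   0.1  0. ] open 1.001 0.0
```

View pics/w3.png

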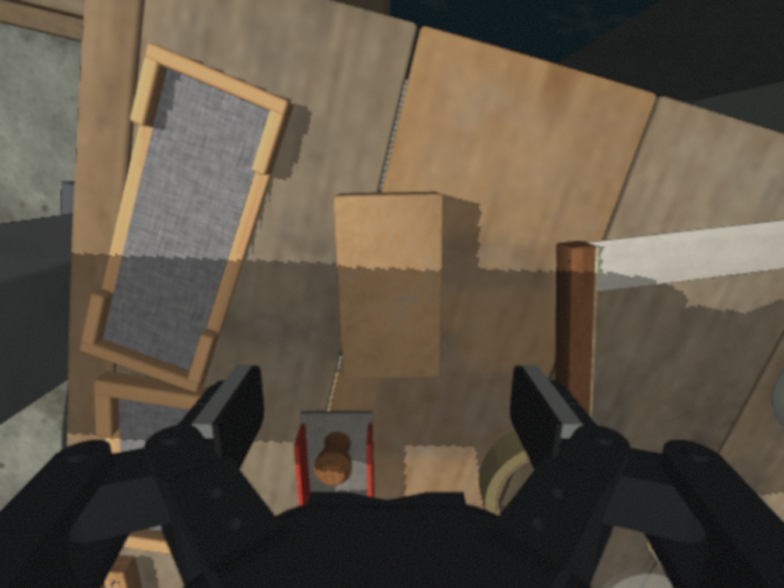

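The cork is centred between the fingers (edges at 338 and 440, fingers at 262 and 515). Descend and grip.

Call:
move_arm:
  translation:
    - [0,0,0.2]
    - [0,0,0.4]
    - [0,0,0.46]
    - [0,0,0.46]
    - [0,0,0.46]
  rot:
    - [0,0,0]
    - [0,0,0]
    - [0,0,0]
    - [0,0,0]
    - [0,0,0]
  grip: [0,0,0,0,0.5]
  grip_force: 25

```text
time: 5.1
tool_pos: [0.6145, 0.3203, 0.0392]
ee_rot: [[-0.243, 0.97, 0.004], [0.97, 0.243, 0.002], [0.001, 0.004, -1.0]]
force: [-0.1, 0.4, -0.4]
opening: 0.822
gripper_force: 0.0
```

Call:
move_arm:
  translation:
    - [0,0,0]
    - [0,0,0]
    - [0,0,0]
    - [0,0,0]
    - [0,0,0]
  rot:
    - [0,0,0]
    - [0,0,0]
    - [0,0,0]
    - [0,0,0]
    - [0,0,0]
  grip: [0.5,0.5,0.5,0.5,0.5]

```text
time: 5.72
tool_pos: [0.6144, 0.3203, 0.0389]
ee_rot: [[-0.243, 0.97, 0.003], [0.97, 0.243, 0.001], [0.0, 0.003, -1.0]]
force: [-0.9, -2.0, 6.3]
opening: 0.699
gripper_force: 26.0
```

```bash
python3 go.py "0.613 0.320 0.15 104;0.4875 0.1385 0.15 94.0"
```

```text
[0.0, -0.004, -0.444] [0.004, -0.001, 0.002]
[-0.582, -0.668, -0.447] [0.004, -0.001, 0.224]
t 5.725 [0.6144 0.3203 0.0389] yaw 104.07 tilt 0.19 F [-0.9 -2.   6.3] open 0.699 25.980211794376373
```

Call:
move_arm:
  translation:
    - [0,0,-0.25]
    - [0,0,-0.45]
    - [-0.3,-0.34,-0.45]
    - [-0.58,-0.67,-0.45]
    - [-0.58,-0.67,-0.45]
  rot:
    - [0,0,0]
    - [0,0,0]
    - [0,0,0.11]
    - [0,0,0.22]
    - [0,0,0.22]
  grip: [0.5,0.5,0.5,0.5,0.5]

```text
time: 6.35
tool_pos: [0.5047, 0.1651, 0.1501]
ee_rot: [[-0.072, 0.997, 0.002], [0.997, 0.072, 0.0], [0.0, 0.002, -1.0]]
force: [1.7, -1.3, -0.2]
opening: 0.695
gripper_force: 28.7
```

Call:
move_arm:
  translation:
    - [0,0,0]
    - [0,0,0]
  rot:
    - [0,0,0]
    - [0,0,0]
  grip: [0.5,0.5]

```text
time: 6.6
tool_pos: [0.5067, 0.1667, 0.1501]
ee_rot: [[-0.072, 0.997, 0.003], [0.997, 0.072, 0.001], [0.001, 0.003, -1.0]]
force: [-0.2, -0.1, -0.7]
opening: 0.696
gripper_force: 28.7
```

```bash
python3 go.py "0.4875 0.1385 0.15 94.0;0.4875 0.1385 0.044 94.0"
```

```text
[-0.107, -0.085, 0.0] [0.004, -0.001, 0.003]
[-0.107, -0.086, 0.424] [0.004, -0.001, 0.003]
t 6.6 [0.5067 0.1667 0.1501] yaw 94.14 tilt 0.16 F [-0.2 -0.1 -0.7] open 0.696 28.72708350419998
```

Call:
move_arm:
  translation:
    - [-0.107,-0.085,0]
    - [-0.107,-0.085,0.1]
    - [-0.107,-0.085,0.3]
    - [-0.107,-0.085,0.4]
    - [-0.107,-0.085,0.42]
  rot:
    - [0,0,0]
    - [0,0,0]
    - [0,0,0]
    - [0,0,0]
    - [0,0,0]
  grip: [0.5,0.5,0.5,0.5,0.5]

```text
time: 7.22
tool_pos: [0.4863, 0.1389, 0.0435]
ee_rot: [[-0.074, 0.997, -0.003], [0.997, 0.074, -0.0], [-0.0, -0.003, -1.0]]
force: [-12.8, -2.5, 27.3]
opening: 0.693
gripper_force: 31.7
```

```bash
python3 go.py "0.4875 0.1385 0.043 94.0";python3 look.py w4
```

```text
[-0.002, 0.005, 0.002] [-0.004, 0.0, 0.005]
t 7.225 [0.4863 0.1389 0.0435] yaw 94.24 tilt 0.16 F [-12.8  -2.5  27.3] open 0.693 31.740672290325165
```

View pics/w4.png

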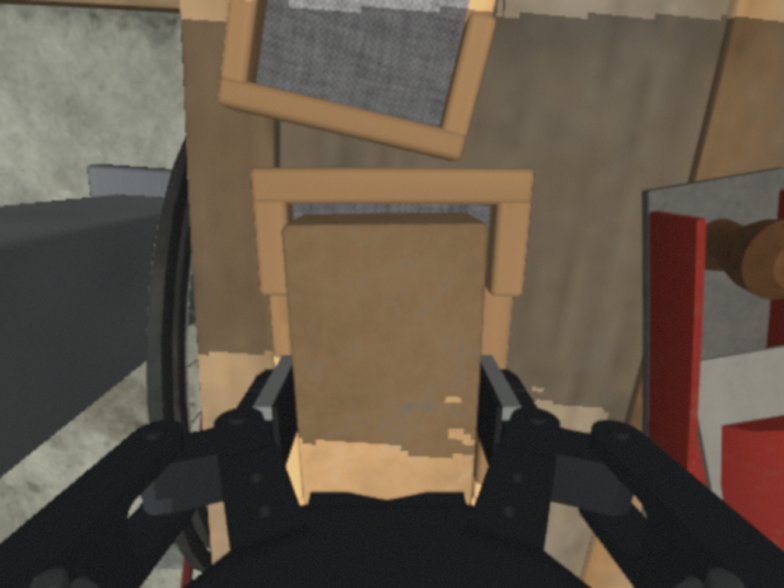

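Cork is inside the cut-out (top edge at y=215 against the wall at 205) and bearing on the felt. Release and go to the plane.

Call:
move_arm:
  translation:
    - [0,0,-0.01]
    - [0,0,-0.01]
    - [0,0,-0.01]
    - [0,0,-0.2]
    - [0,0,-0.42]
  rot:
    - [0,0,0]
    - [0,0,0]
    - [0,0,0]
    - [0,0,0]
    - [0,0,0]
  grip: [0,0,0,0,0]

```text
time: 7.9
tool_pos: [0.486, 0.1381, 0.1496]
ee_rot: [[-0.072, 0.997, -0.002], [0.997, 0.072, -0.0], [-0.0, -0.002, -1.0]]
force: [1.0, -1.2, -0.1]
opening: 1.004
gripper_force: 0.0
```

```bash
python3 go.py "0.623 0.131 0.17 105.5";python3 look.py w5a
```

```text
[-0.068, 0.544, -0.083] [-0.002, 0.0, -0.252]
t 7.9 [0.486  0.1381 0.1496] yaw 94.16 tilt 0.1 F [ 1.  -1.2 -0.1] open 1.004 0.0
```

Call:
move_arm:
  translation:
    - [-0.07,0.54,-0.08]
    - [-0.07,0.54,-0.08]
    - [-0.07,0.54,-0.08]
    - [-0.07,0.54,-0.08]
  rot:
    - [0,0,-0.25]
    - [0,0,-0.25]
    - [0,0,-0.25]
    - [0,0,-0.25]
  grip: [0,0,0,0]

```text
time: 8.45
tool_pos: [0.6221, 0.1304, 0.1682]
ee_rot: [[-0.265, 0.964, -0.001], [0.964, 0.265, -0.0], [0.0, -0.001, -1.0]]
force: [-0.2, 0.1, -0.0]
opening: 0.997
gripper_force: 0.0
```

```bash
python3 look.py w5; python3 go.py "0.623 0.131 0.17 105.5"
```

```text
[0.0, 0.007, -0.007] [-0.002, -0.0, -0.002]
t 8.5 [0.6213 0.1305 0.1682] yaw 105.4 tilt 0.09 F [-0.4  0.3  0.6] open 0.999 0.0
```

View pics/w5.png

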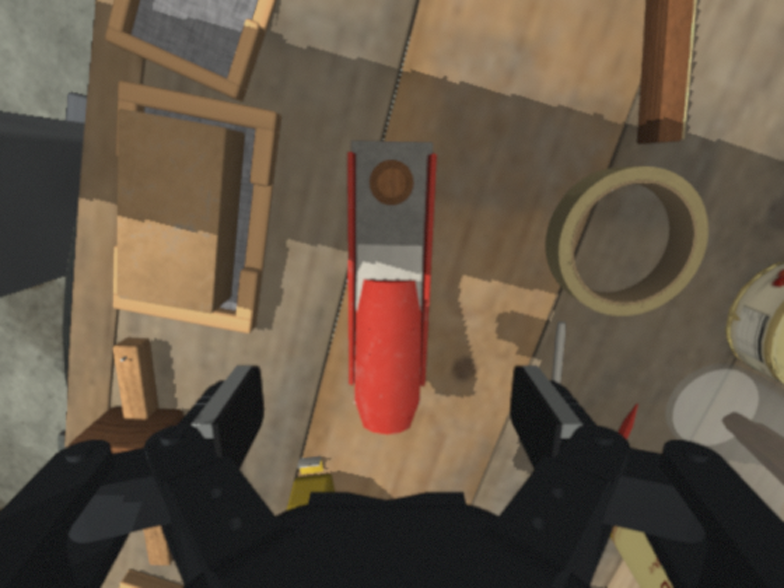

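Run:
```python
from h import *
import pickle
f=pickle.load(open('pics/w5.pkl','rb'))
s=lambda P:(np.array(P)+.5)/1.4-.5
q=lambda l,w:np.array([[l,w],[l,-w],[-l,-w],[-l,w]])/2e3
print(np.round(fit(unproj(f,s([(348,154),(436,154),(427,385),(350,385)]),.03),np.array([[76,26],[76,-26],[-74,-26],[-74,26]])/1e3),4))
print('ctray',np.round(fit(unproj(f,s([(120,83),(279,114),(250,331),(112,305)]),.015),q(146,96)),4))
print('cork',np.round(fit(unproj(f,s([(118,109),(243,132),(213,312),(114,280)]),.04),q(110,60)),4))
```

```text
[  0.6221   0.1361 104.7931   1.0348]
ctray [ 0.4885  0.1392 93.6129  2.3946]
cork [ 0.4886  0.1436 91.7111  5.3373]
```

```bash
python3 go.py "0.6246 0.1263 0.031 104.8"
```

```text
[-0.02, 0.009, 0.549] [-0.002, -0.0, 0.013]
t 8.5 [0.6213 0.1305 0.1682] yaw 105.4 tilt 0.09 F [-0.4  0.3  0.6] open 0.999 0.0
```

Call:
move_arm:
  translation:
    - [-0.02,0.01,0.15]
    - [-0.02,0.01,0.35]
    - [-0.02,0.01,0.5]
    - [-0.02,0.01,0.55]
    - [-0.02,0.01,0.55]
  rot:
    - [0,0,0.013]
    - [0,0,0.013]
    - [0,0,0.013]
    - [0,0,0.013]
    - [0,0,0.013]
  grip: [0,0,0,0,0.6]
  grip_force: 90

```text
time: 9.12
tool_pos: [0.6256, 0.1265, 0.0316]
ee_rot: [[-0.256, 0.967, -0.001], [0.967, 0.256, -0.0], [0.0, -0.001, -1.0]]
force: [0.4, -0.2, -0.3]
opening: 0.816
gripper_force: 0.0
```

Call:
move_arm:
  translation:
    - [0,0,0]
    - [0,0,0]
    - [0,0,0]
    - [0,0,0]
    - [0,0,0]
  rot:
    - [0,0,0]
    - [0,0,0]
    - [0,0,0]
    - [0,0,0]
    - [0,0,0]
  grip: [0.6,0.6,0.6,0.6,0.6]

```text
time: 9.75
tool_pos: [0.6267, 0.1265, 0.0335]
ee_rot: [[-0.256, 0.967, 0.002], [0.967, 0.256, 0.0], [-0.0, 0.002, -1.0]]
force: [-2.3, 0.3, 6.8]
opening: 0.587
gripper_force: 96.6
```

```bash
python3 go.py "0.6246 0.1263 0.15 104.8;0.481 0.308 0.15 81.7"
```

```text
[0.001, -0.007, -0.466] [0.003, 0.0, 0.001]
[0.851, -0.377, -0.467] [0.003, -0.0, 0.514]
t 9.75 [0.6267 0.1265 0.0335] yaw 104.83 tilt 0.12 F [-2.3  0.3  6.8] open 0.587 96.5911602973938
```

Call:
move_arm:
  translation:
    - [0,0,-0.2]
    - [0,0,-0.4]
    - [0.25,-0.1,-0.46]
    - [0.5,-0.22,-0.46]
    - [0.7,-0.3,-0.46]
  rot:
    - [0,0,0]
    - [0,0,0]
    - [0,0,0.15]
    - [0,0,0.3]
    - [0,0,0.45]
  grip: [0.6,0.6,0.6,0.6,0.6]

```text
time: 10.38
tool_pos: [0.51, 0.2738, 0.1473]
ee_rot: [[0.099, 0.995, 0.001], [0.995, -0.099, 0.0], [0.001, 0.001, -1.0]]
force: [0.5, 0.4, -7.3]
opening: 0.585
gripper_force: 98.7
```

```bash
python3 go.py "0.4779 0.308 0.15 81.7;0.4779 0.308 0.08 81.7"
```

```text
[0.123, -0.141, -0.011] [0.001, -0.001, 0.058]
[0.123, -0.141, 0.269] [0.001, -0.001, 0.058]
t 10.375 [0.51   0.2738 0.1473] yaw 84.32 tilt 0.06 F [ 0.5  0.4 -7.3] open 0.585 98.67708921432495
```

Call:
move_arm:
  translation:
    - [0.12,-0.14,0]
    - [0.12,-0.14,0]
    - [0.12,-0.14,0.2]
    - [0.12,-0.14,0.27]
    - [0.12,-0.14,0.27]
  rot:
    - [0,0,0.058]
    - [0,0,0.058]
    - [0,0,0.058]
    - [0,0,0.058]
    - [0,0,0.058]
  grip: [0.6,0.6,0.6,0.6,0.6]

```text
time: 11.0
tool_pos: [0.4794, 0.3053, 0.0783]
ee_rot: [[0.14, 0.99, -0.002], [0.99, -0.14, -0.001], [-0.001, -0.002, -1.0]]
force: [0.3, -0.2, -6.1]
opening: 0.584
gripper_force: 98.5
```

```bash
python3 look.py w6; python3 go.py "0.4779 0.308 0.0385 81.7"
```

```text
[0.008, -0.01, 0.164] [0.0, -0.0, 0.005]
t 11.05 [0.48   0.3057 0.0795] yaw 81.93 tilt 0.01 F [-0.6 -0.8 -6.4] open 0.585 98.46400022506714
```

View pics/w6.png

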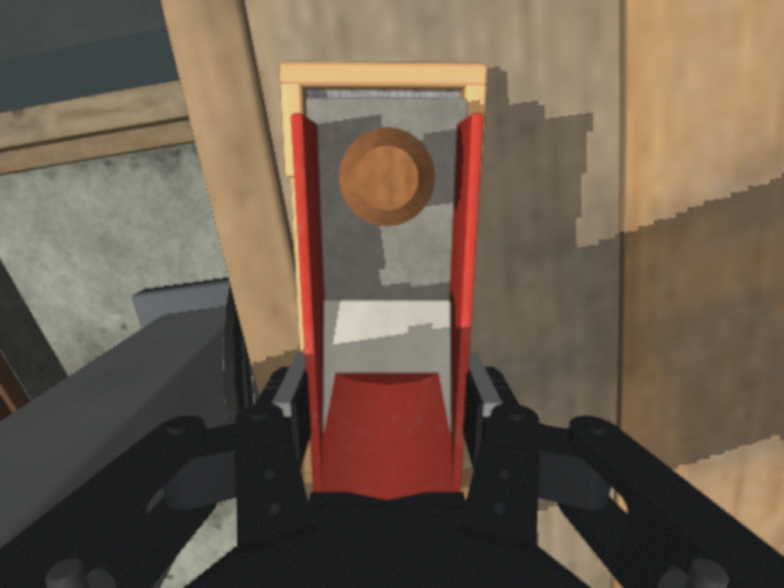

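The plane lines up: its toe spans 305–468 and the tray 281–487. A 2–3 mm correction remains while lowering.

Call:
move_arm:
  translation:
    - [0.01,-0.01,0.0]
    - [0.01,-0.01,0.06]
    - [0.01,-0.01,0.12]
    - [0.01,-0.01,0.16]
    - [0.01,-0.01,0.163]
  rot:
    - [0,0,0.005]
    - [0,0,0.005]
    - [0,0,0.005]
    - [0,0,0.005]
    - [0,0,0.005]
  grip: [0.6,0.6,0.6,0.6,0.6]

```text
time: 11.68
tool_pos: [0.477, 0.3085, 0.0385]
ee_rot: [[0.144, 0.99, -0.002], [0.99, -0.144, -0.001], [-0.001, -0.001, -1.0]]
force: [-10.8, -4.9, 19.4]
opening: 0.585
gripper_force: 101.9
```

```bash
python3 go.py "0.4779 0.308 0.0385 81.7"
```

```text
[-0.001, 0.004, 0.0] [-0.002, 0.001, 0.001]
t 11.675 [0.477  0.3085 0.0385] yaw 81.75 tilt 0.1 F [-10.8  -4.9  19.4] open 0.585 101.93620562553406
```

On the felt (19 N up). Release, rise and head for the tape measure.

Call:
move_arm:
  translation:
    - [0,0,-0.005]
    - [0,0,-0.005]
    - [0,0,-0.005]
    - [0,0,-0.2]
    - [0,0,-0.45]
  rot:
    - [0,0,0]
    - [0,0,0]
    - [0,0,0]
    - [0,0,0]
    - [0,0,0]
  grip: [0,0,0,0,0]

```text
time: 12.3
tool_pos: [0.4768, 0.3084, 0.1508]
ee_rot: [[0.144, 0.99, -0.002], [0.99, -0.144, -0.001], [-0.002, -0.002, -1.0]]
force: [1.1, 0.5, 0.8]
opening: 0.998
gripper_force: 0.0
```

Call:
move_arm:
  translation:
    - [0,0,-0.2]
    - [0,0,-0.2]
    - [0,0,-0.2]
  rot:
    - [0,0,0]
    - [0,0,0]
    - [0,0,0]
  grip: [0,0,0]

```text
time: 12.68
tool_pos: [0.4771, 0.3086, 0.1999]
ee_rot: [[0.144, 0.99, -0.001], [0.99, -0.144, -0.0], [-0.0, -0.001, -1.0]]
force: [-0.6, -0.5, -0.2]
opening: 1.001
gripper_force: 0.0
```

```bash
python3 go.py "0.55 0.12 0.2 100; 0.617 -0.068 0.19 115"; python3 look.py w7a
python3 - <<'E'
from h import *
import pickle
# tape measure from w1: top face guess
f=pickle.load(open('pics/w1.pkl','rb'))
s=lambda P:(np.array(P)+.5)/1.4-.5
print(np.round(unproj(f,s([(466,67),(490,62),(487,157),(526,147),(497,80)]),[.01,.01,.0,0,.066]),4))
E
```

```text
[-0.705, 0.397, -0.0] [-0.001, 0.0, -0.406]
[-1.41, 0.77, 0.04] [-0.001, 0.0, -0.739]
t 12.675 [0.4771 0.3086 0.1999] yaw 81.74 tilt 0.04 F [-0.6 -0.5 -0.2] open 1.001 0.0
[[ 0.5948 -0.0342  0.01  ]
 [ 0.6152 -0.0283  0.01  ]
 [ 0.6265 -0.107   0.    ]
 [ 0.6619 -0.0948  0.    ]
 [ 0.611  -0.0537  0.066 ]]
```

Call:
move_arm:
  translation:
    - [-0.25,0.13,0]
    - [-0.5,0.27,0]
    - [-0.7,0.4,0]
    - [-0.9,0.5,0]
    - [-1.0,0.56,0]
  rot:
    - [0,0,-0.15]
    - [0,0,-0.3]
    - [0,0,-0.45]
    - [0,0,-0.6]
    - [0,0,-0.75]
  grip: [0,0,0,0,0]

```text
time: 13.35
tool_pos: [0.5801, 0.0385, 0.1988]
ee_rot: [[-0.432, 0.902, -0.002], [0.902, 0.432, -0.0], [0.001, -0.002, -1.0]]
force: [0.4, -0.1, 0.4]
opening: 0.994
gripper_force: 0.0
```

```bash
python3 go.py "0.620 -0.068 0.18 117"
```

```text
[-0.453, -0.04, 0.075] [-0.003, -0.001, -0.031]
t 13.35 [0.5801 0.0385 0.1988] yaw 115.6 tilt 0.14 F [ 0.4 -0.1  0.4] open 0.994 0.0
```

Call:
move_arm:
  translation:
    - [-0.45,-0.04,0.08]
    - [-0.45,-0.04,0.08]
    - [-0.45,-0.04,0.08]
  rot:
    - [0,0,-0.03]
    - [0,0,-0.03]
    - [0,0,-0.03]
  grip: [0,0,0]

```text
time: 13.72
tool_pos: [0.6191, -0.0676, 0.1777]
ee_rot: [[-0.448, 0.894, -0.004], [0.894, 0.448, 0.0], [0.002, -0.003, -1.0]]
force: [-0.0, 0.2, 0.0]
opening: 0.999
gripper_force: 0.0
```

```bash
python3 look.py w7; python3 go.py "0.620 -0.068 0.18 117"
```

```text
[-0.01, 0.0, -0.007] [-0.003, -0.003, -0.007]
t 13.775 [ 0.6188 -0.0658  0.1783] yaw 116.7 tilt 0.19 F [0.1 0.4 0.3] open 1.001 0.0
```

View pics/w7.png

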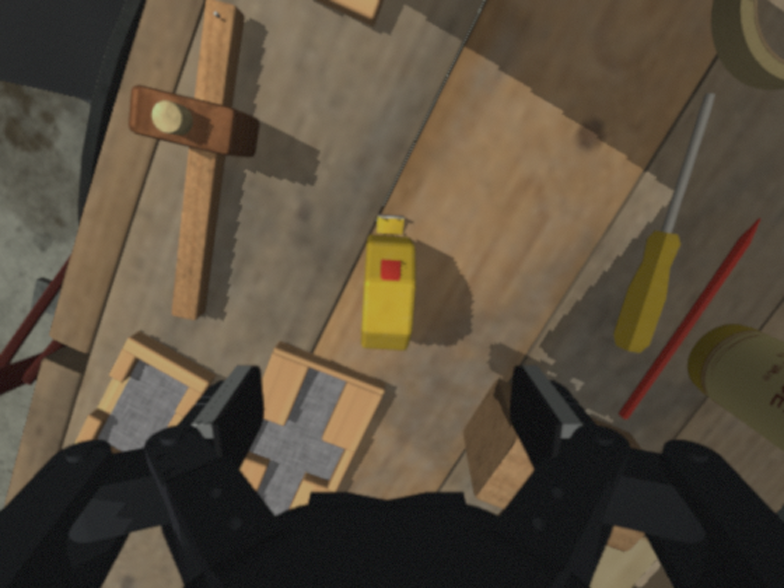

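Run:
```python
from h import *
import pickle
f=pickle.load(open('pics/w7.pkl','rb'))
s=lambda P:(np.array(P)+.5)/1.4-.5
W=unproj(f,s([(391,218),(365,240),(413,240),(364,335),(410,335),(366,349),(408,349),(465,445),(497,382)]),[.005,.03,.03,.066,.066,.05,.05,.0,.06]);print(np.round(W,4))
def model(x,y,a):
    a=np.radians(a);R=np.array([[np.cos(a),-np.sin(a)],[np.sin(a),np.cos(a)]])
    L=np.array([[.04,.001,.005],[.028,.016,.03],[.028,-.014,.03],[-.04,.016,.03],[-.04,-.014,.03],[-.04,.016,.066],[-.04,-.014,.066],[.0,.016,.066],[0,-.014,.066]])
    return proj(f,np.c_[L[:,:2]@R.T+[x,y],L[:,2]])*1.4
for p in [(.6188,-.068,117),(.6165,-.063,117)]: print(np.round(model(*p)).astype(int).tolist())
# gauge
print('gauge', np.round(unproj(f,s([(223,3),(186,315),(171,117),(132,88),(128,125)]),[.018,.018,.066,.052,.052]),4))
```

```text
[[ 0.6025 -0.0305  0.005 ]
 [ 0.5927 -0.0478  0.03  ]
 [ 0.6198 -0.0342  0.03  ]
 [ 0.6156 -0.0921  0.066 ]
 [ 0.6395 -0.08    0.066 ]
 [ 0.6228 -0.1062  0.05  ]
 [ 0.6465 -0.0943  0.05  ]
 [ 0.7398 -0.1676  0.    ]
 [ 0.7036 -0.0856  0.06  ]]
[[386, 219], [362, 243], [409, 242], [364, 342], [408, 342], [361, 366], [411, 366], [359, 302], [412, 302]]
[[386, 211], [362, 234], [410, 234], [364, 335], [409, 335], [361, 358], [412, 357], [359, 293], [412, 293]]
gauge [[ 0.4592  0.0376  0.018 ]
 [ 0.5038 -0.1534  0.018 ]
 [ 0.4757 -0.0293  0.066 ]
 [ 0.4451 -0.0263  0.052 ]
 [ 0.4489 -0.0451  0.052 ]]
```

```bash
python3 go.py "0.6215 -0.0713 0.042 117"
```

```text
[-0.026, 0.001, 0.545] [-0.003, -0.003, -0.007]
t 13.775 [ 0.6188 -0.0658  0.1783] yaw 116.7 tilt 0.19 F [0.1 0.4 0.3] open 1.001 0.0
```

Call:
move_arm:
  translation:
    - [-0.026,0,0.15]
    - [-0.026,0,0.35]
    - [-0.026,0,0.5]
    - [-0.026,0,0.545]
    - [-0.026,0,0.545]
  rot:
    - [0,0,-0.007]
    - [0,0,-0.007]
    - [0,0,-0.007]
    - [0,0,-0.007]
    - [0,0,-0.007]
  grip: [0,0,0,0,0.85]
  grip_force: 40

```text
time: 14.4
tool_pos: [0.6222, -0.0697, 0.0443]
ee_rot: [[-0.457, 0.889, -0.001], [0.889, 0.457, 0.0], [0.0, -0.0, -1.0]]
force: [-1.1, -0.8, 0.8]
opening: 0.819
gripper_force: 0.0
```

Call:
move_arm:
  translation:
    - [0,0,0]
    - [0,0,0]
    - [0,0,0]
    - [0,0,0]
    - [0,0,0]
  rot:
    - [0,0,0]
    - [0,0,0]
    - [0,0,0]
    - [0,0,0]
    - [0,0,0]
  grip: [0.85,0.85,0.85,0.85,0.85]

```text
time: 15.02
tool_pos: [0.623, -0.0705, 0.0456]
ee_rot: [[-0.456, 0.89, 0.002], [0.89, 0.456, -0.0], [-0.001, 0.002, -1.0]]
force: [-1.5, 0.9, 7.5]
opening: 0.348
gripper_force: 40.8
```

```bash
python3 go.py "0.6215 -0.0713 0.16 117"
```

```text
[-0.001, -0.006, -0.457] [0.002, 0.002, 0.003]
t 15.025 [ 0.623  -0.0705  0.0456] yaw 117.15 tilt 0.12 F [-1.5  0.9  7.5] open 0.348 40.78107297420502
```

```bash
python3 go.py "0.494 -0.2576 0.16 83.5"
```

```text
[-0.431, -0.8, -0.458] [0.003, 0.001, 0.748]
t 15.025 [ 0.623  -0.0705  0.0456] yaw 117.15 tilt 0.12 F [-1.5  0.9  7.5] open 0.348 40.78107297420502
```

Call:
move_arm:
  translation:
    - [0,0,-0.22]
    - [0,0,-0.44]
    - [0,0,-0.46]
  rot:
    - [0,0,0]
    - [0,0,0]
    - [0,0,0]
  grip: [0.85,0.85,0.85]

```text
time: 15.4
tool_pos: [0.624, -0.0707, 0.1636]
ee_rot: [[-0.456, 0.89, 0.007], [0.89, 0.456, -0.001], [-0.004, 0.006, -1.0]]
force: [0.3, 0.1, -2.6]
opening: 0.347
gripper_force: 40.3
```

Call:
move_arm:
  translation:
    - [-0.1,-0.18,0]
    - [-0.2,-0.37,0]
    - [-0.3,-0.56,0]
    - [-0.38,-0.7,0]
    - [-0.43,-0.8,0]
  rot:
    - [0,0,0.17]
    - [0,0,0.34]
    - [0,0,0.5]
    - [0,0,0.65]
    - [0,0,0.75]
  grip: [0.85,0.85,0.85,0.85,0.85]

```text
time: 16.02
tool_pos: [0.4918, -0.2585, 0.1583]
ee_rot: [[0.119, 0.993, -0.001], [0.993, -0.119, 0.001], [0.001, -0.001, -1.0]]
force: [0.4, 0.4, -2.2]
opening: 0.349
gripper_force: 40.2
```

```bash
python3 go.py "0.494 -0.2576 0.09 83.5"
```

```text
[0.004, 0.009, 0.273] [-0.002, -0.001, -0.008]
t 16.025 [ 0.4918 -0.2585  0.1583] yaw 83.15 tilt 0.09 F [ 0.4  0.4 -2.2] open 0.349 40.211514830589294
```

Call:
move_arm:
  translation:
    - [0,0.009,0.1]
    - [0,0.009,0.25]
    - [0,0.009,0.29]
    - [0,0.009,0.29]
  rot:
    - [0,0,0]
    - [0,0,0]
    - [0,0,0]
    - [0,0,0]
  grip: [0.85,0.85,0.85,0.85]

```text
time: 16.52
tool_pos: [0.4954, -0.2574, 0.0864]
ee_rot: [[0.115, 0.993, -0.001], [0.993, -0.115, 0.001], [0.001, -0.001, -1.0]]
force: [-0.4, -0.3, -1.0]
opening: 0.348
gripper_force: 40.2
```

```bash
python3 look.py w8;python3 go.py "0.494 -0.2576 0.0505 83.5"
```

```text
[-0.001, -0.008, 0.147] [0.0, 0.0, -0.002]
t 16.575 [ 0.4959 -0.2577  0.0873] yaw 83.41 tilt 0.02 F [-0.3  0.2 -2.2] open 0.348 40.17108857631683
```

View pics/w8.png

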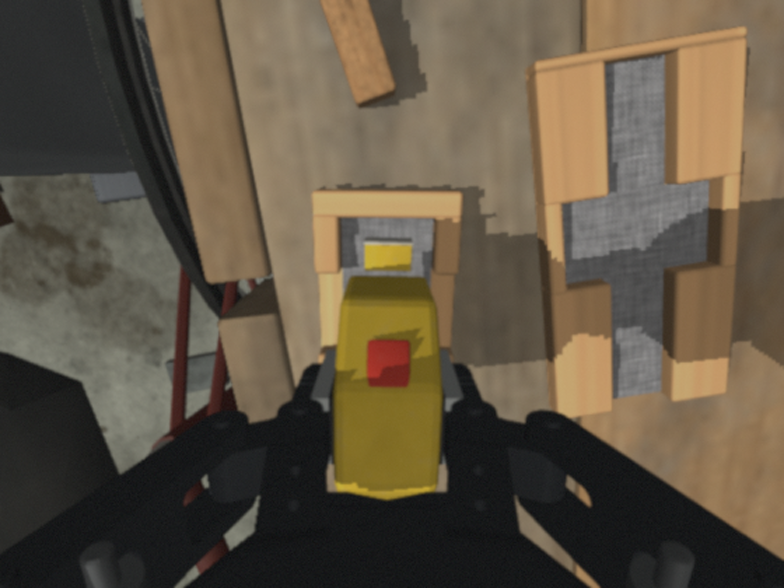

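The tape is centred over its tray (hook at 388, tray centre at 387). Lower, release and rise.

Call:
move_arm:
  translation:
    - [0,-0.003,0.05]
    - [0,-0.003,0.1]
    - [0,-0.003,0.14]
    - [0,-0.003,0.15]
    - [0,-0.003,0.15]
  rot:
    - [0,0,0]
    - [0,0,0]
    - [0,0,0]
    - [0,0,0]
    - [0,0,0]
  grip: [0.85,0.85,0.85,0.85,0.85]

```text
time: 17.2
tool_pos: [0.4947, -0.2573, 0.0503]
ee_rot: [[0.115, 0.993, -0.001], [0.993, -0.115, 0.001], [0.001, -0.001, -1.0]]
force: [-8.2, 5.0, 19.8]
opening: 0.349
gripper_force: 39.5
```

```bash
python3 go.py "0.4953 -0.2576 0.0505 83.5"
```

```text
[-0.001, 0.003, -0.001] [-0.001, -0.001, -0.003]
t 17.2 [ 0.4947 -0.2573  0.0503] yaw 83.38 tilt 0.06 F [-8.2  5.  19.8] open 0.349 39.51210558414459
```

Call:
move_arm:
  translation:
    - [0,0,-0.005]
    - [0,0,-0.005]
    - [0,0,-0.005]
    - [0,0,-0.25]
    - [0,0,-0.5]
  rot:
    - [0,0,0]
    - [0,0,0]
    - [0,0,0]
    - [0,0,0]
    - [0,0,0]
  grip: [0,0,0,0,0]

```text
time: 17.82
tool_pos: [0.4945, -0.2573, 0.1752]
ee_rot: [[0.115, 0.993, -0.001], [0.993, -0.115, 0.001], [0.001, -0.002, -1.0]]
force: [0.9, -1.2, 0.4]
opening: 0.997
gripper_force: 0.0
```

```bash
python3 go.py "0.485 -0.143 0.19 48;0.475 -0.029 0.19 12.8"
```

```text
[0.45, -0.091, -0.059] [-0.002, -0.0, 0.787]
[0.898, -0.183, -0.058] [-0.002, 0.0, 1.569]
t 17.825 [ 0.4945 -0.2573  0.1752] yaw 83.4 tilt 0.1 F [ 0.9 -1.2  0.4] open 0.997 0.0
```

Call:
move_arm:
  translation:
    - [0.15,-0.03,-0.06]
    - [0.3,-0.06,-0.06]
    - [0.5,-0.1,-0.06]
    - [0.7,-0.14,-0.06]
    - [0.9,-0.18,-0.06]
  rot:
    - [0,0,0.2]
    - [0,0,0.4]
    - [0,0,0.6]
    - [0,0,0.8]
    - [0,0,1.0]
  grip: [0,0,0,0,0]

```text
time: 18.45
tool_pos: [0.4757, -0.0273, 0.1893]
ee_rot: [[0.787, 0.617, 0.0], [0.617, -0.787, -0.0], [0.0, 0.0, -1.0]]
force: [1.0, -0.6, -0.9]
opening: 1.005
gripper_force: 0.0
```

```bash
python3 go.py "0.475 -0.029 0.19 12.8"
```

```text
[-0.006, 0.003, -0.003] [0.0, -0.0, 0.562]
t 18.45 [ 0.4757 -0.0273  0.1893] yaw 38.09 tilt 0.01 F [ 1.  -0.6 -0.9] open 1.005 0.0
```

Call:
move_arm:
  translation:
    - [-0.006,0,0]
    - [-0.006,0,0]
    - [-0.006,0,0]
    - [-0.006,0,0]
  rot:
    - [0,0,0.22]
    - [0,0,0.44]
    - [0,0,0.562]
    - [0,0,0.562]
  grip: [0,0,0,0]

```text
time: 18.95
tool_pos: [0.4748, -0.0298, 0.1892]
ee_rot: [[0.974, 0.228, -0.0], [0.228, -0.974, 0.0], [-0.0, -0.0, -1.0]]
force: [0.6, 0.4, 1.1]
opening: 1.002
gripper_force: 0.0
```

```bash
python3 look.py w9; python3 go.py "0.475 -0.029 0.052 12.8"
```

```text
[0.001, -0.003, 0.549] [-0.0, 0.0, 0.01]
t 19.0 [ 0.4749 -0.0298  0.1892] yaw 13.24 tilt 0.01 F [-0.6 -1.1 -0.8] open 0.993 0.0
```

View pics/w9.png

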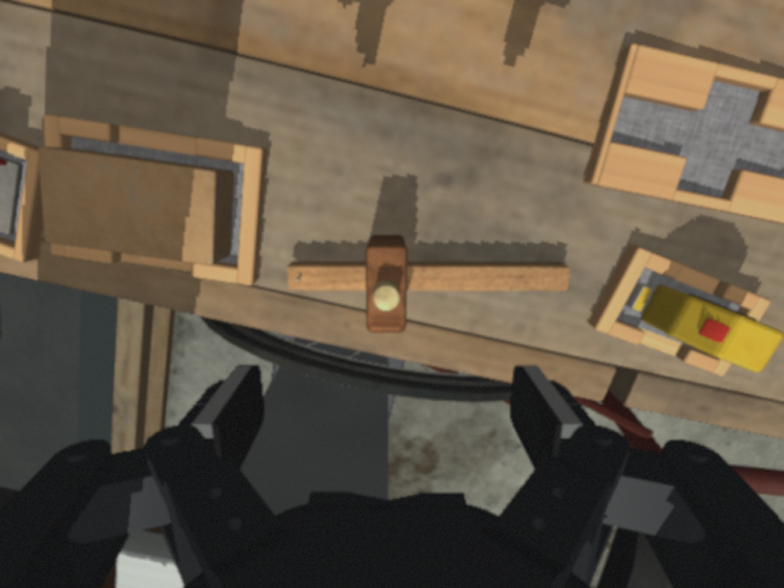

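The gauge head is centred (366–406) and its beam level in view. The tape sits in its tray at right. Descend and grip the head.

Call:
move_arm:
  translation:
    - [0,-0.003,0.15]
    - [0,-0.003,0.35]
    - [0,-0.003,0.5]
    - [0,-0.003,0.55]
    - [0,-0.003,0.55]
  rot:
    - [0,0,0]
    - [0,0,0]
    - [0,0,0]
    - [0,0,0]
    - [0,0,0]
  grip: [0,0,0,0,0.9]
  grip_force: 40

```text
time: 19.62
tool_pos: [0.4748, -0.0291, 0.0519]
ee_rot: [[0.974, 0.228, -0.001], [0.228, -0.974, 0.0], [-0.001, -0.0, -1.0]]
force: [-1.2, 1.0, 1.1]
opening: 0.819
gripper_force: 0.0
```

Call:
move_arm:
  translation:
    - [0,0,0]
    - [0,0,0]
    - [0,0,0]
    - [0,0,0]
    - [0,0,0]
  rot:
    - [0,0,0]
    - [0,0,0]
    - [0,0,0]
    - [0,0,0]
    - [0,0,0]
  grip: [0.9,0.9,0.9,0.9,0.9]

```text
time: 20.25
tool_pos: [0.4753, -0.0291, 0.0529]
ee_rot: [[0.974, 0.227, 0.002], [0.227, -0.974, -0.0], [0.002, 0.001, -1.0]]
force: [-1.3, 0.2, 8.7]
opening: 0.301
gripper_force: 39.9
```

```bash
python3 - <<'E'
from h import *
import pickle
f=pickle.load(open('pics/w9.pkl','rb'))
s=lambda P:(np.array(P)+.5)/1.4-.5
print(np.round(unproj(f,s([(386,297),(289,276),(568,277)]),[.066,.018,.018]),4))
print('gtray',np.round(unproj(f,s([(633,45),(588,183)]),.015),4))
E
python3 go.py "0.475 -0.029 0.17 12.8; 0.617 -0.228 0.17 2.8"
```

```text
[[ 0.4737 -0.0301  0.066 ]
 [ 0.459   0.0367  0.018 ]
 [ 0.5033 -0.1554  0.018 ]]
gtray [[ 0.6537 -0.1461  0.015 ]
 [ 0.5678 -0.1477  0.015 ]]
[-0.0, -0.0, -0.469] [0.001, -0.002, 0.007]
[0.372, 0.904, -0.467] [0.001, -0.002, 0.229]
t 20.25 [ 0.4753 -0.0291  0.0529] yaw 13.12 tilt 0.1 F [-1.3  0.2  8.7] open 0.301 39.917702078819275
```

Call:
move_arm:
  translation:
    - [0,0,-0.22]
    - [0,0,-0.45]
    - [0.12,0.3,-0.47]
    - [0.25,0.6,-0.47]
    - [0.33,0.8,-0.47]
  rot:
    - [0,0,0]
    - [0,0,0]
    - [0,0,0.1]
    - [0,0,0.2]
    - [0,0,0.23]
  grip: [0.9,0.9,0.9,0.9,0.9]

```text
time: 20.88
tool_pos: [0.5846, -0.1831, 0.1701]
ee_rot: [[0.999, 0.047, 0.001], [0.047, -0.999, -0.0], [0.001, 0.0, -1.0]]
force: [1.4, 0.3, -0.0]
opening: 0.294
gripper_force: 40.1
```

```bash
python3 go.py "0.6164 -0.227 0.17 2.8; 0.6164 -0.227 0.095 2.8"
```

```text
[0.119, 0.181, 0.001] [0.001, -0.002, -0.002]
[0.118, 0.181, 0.301] [0.001, -0.002, -0.002]
t 20.875 [ 0.5846 -0.1831  0.1701] yaw 2.69 tilt 0.08 F [ 1.4  0.3 -0. ] open 0.294 40.11855125427246
```

Call:
move_arm:
  translation:
    - [0.12,0.18,0]
    - [0.12,0.18,0]
    - [0.12,0.18,0.2]
    - [0.12,0.18,0.28]
    - [0.12,0.18,0.28]
  rot:
    - [0,0,0]
    - [0,0,0]
    - [0,0,0]
    - [0,0,0]
    - [0,0,0]
  grip: [0.9,0.9,0.9,0.9,0.9]

```text
time: 21.5
tool_pos: [0.615, -0.2242, 0.0984]
ee_rot: [[0.999, 0.049, -0.002], [0.049, -0.999, 0.001], [-0.002, -0.001, -1.0]]
force: [0.4, 0.4, -0.5]
opening: 0.293
gripper_force: 40.0
```

```bash
python3 look.py w10; python3 go.py "0.6164 -0.227 0.058 2.8"
```

```text
[0.002, 0.009, 0.168] [-0.0, -0.0, -0.0]
t 21.55 [ 0.6159 -0.2247  0.0999] yaw 2.79 tilt 0.0 F [ 0.2 -0.1 -0.2] open 0.293 40.02776920795441
```

View pics/w10.png

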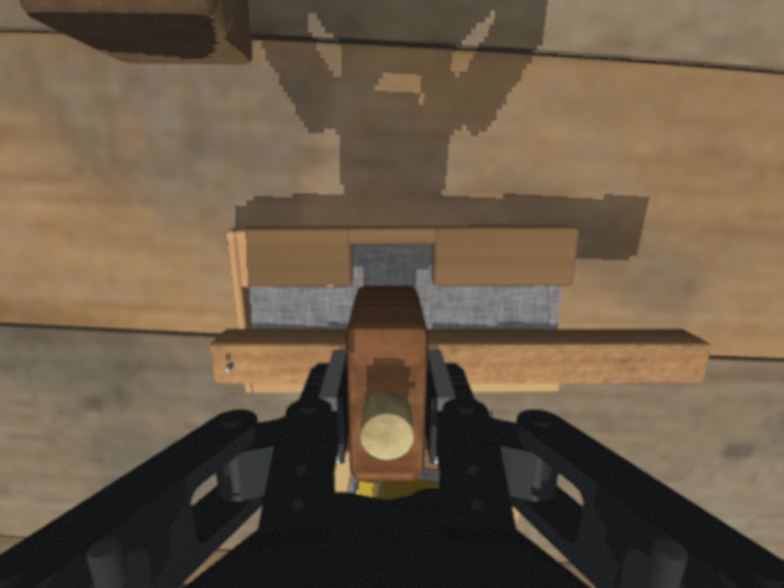

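Run:
```python
from h import *
import pickle
f=pickle.load(open('pics/w10.pkl','rb'))
s=lambda P:(np.array(P)+.5)/1.4-.5
W=unproj(f,s([(230,229),(577,229)]),.015);print(np.round(W,4),np.round(fit(W,np.array([[110,-44],[-60,-44]])/1e3),4))
```

```text
[[ 0.6559 -0.148   0.015 ]
 [ 0.6641 -0.3131  0.015 ]] [ 0.6173 -0.2577 92.8603  2.3856]
```

Tray origin confirmed at (0.617, -0.257), yaw 92.8. Lower.

Call:
move_arm:
  translation:
    - [0.002,0.01,0.02]
    - [0.002,0.01,0.08]
    - [0.002,0.01,0.14]
    - [0.002,0.01,0.168]
    - [0.002,0.01,0.17]
  rot:
    - [0,0,0]
    - [0,0,0]
    - [0,0,0]
    - [0,0,0]
    - [0,0,0]
  grip: [0.9,0.9,0.9,0.9,0.9]

```text
time: 22.18
tool_pos: [0.6158, -0.2272, 0.0577]
ee_rot: [[0.999, 0.048, -0.002], [0.048, -0.999, 0.001], [-0.002, -0.001, -1.0]]
force: [-12.4, 4.2, 22.5]
opening: 0.295
gripper_force: 43.4
```

```bash
python3 go.py "0.6164 -0.227 0.058 2.8"
```

```text
[0.002, -0.001, -0.001] [-0.001, 0.002, -0.001]
t 22.175 [ 0.6158 -0.2272  0.0577] yaw 2.77 tilt 0.12 F [-12.4   4.2  22.5] open 0.295 43.417401909828186
```

Call:
move_arm:
  translation:
    - [0,0,-0.005]
    - [0,0,-0.005]
    - [0,0,-0.005]
    - [0,0,-0.25]
    - [0,0,-0.5]
  rot:
    - [0,0,0]
    - [0,0,0]
    - [0,0,0]
    - [0,0,0]
    - [0,0,0]
  grip: [0,0,0,0,0]

```text
time: 22.8
tool_pos: [0.616, -0.2273, 0.1824]
ee_rot: [[0.999, 0.048, -0.002], [0.048, -0.999, 0.001], [-0.002, -0.001, -1.0]]
force: [1.8, -0.6, 0.6]
opening: 1.002
gripper_force: 0.0
```

Call:
move_arm:
  translation:
    - [0,0.1,-0.3]
    - [-0.2,0.3,-0.5]
    - [-0.4,0.5,-0.5]
    - [-0.6,0.6,-0.5]
    - [-0.6,0.6,-0.5]
  rot:
    - [0,0,0]
    - [0,0,0]
    - [0,0,0]
    - [0,0,0]
    - [0,0,0]
  grip: [0,0,0,0,0]

```text
time: 23.42
tool_pos: [0.4716, -0.3863, 0.307]
ee_rot: [[0.999, 0.046, 0.0], [0.046, -0.999, -0.001], [0.0, 0.001, -1.0]]
force: [1.1, 0.2, 0.1]
opening: 0.997
gripper_force: 0.0
```

```bash
python3 - <<'E'
from h import *
for n,(a,b,c,d) in {'top':(120,330,120,450),'scene':(120,370,150,420)}.items():
    f=optics.grab_frame(n)
    cv2.imwrite(f'pics/{n}1.png',cv2.resize(f['img'][a:b,c:d,::-1],None,fx=800/330 if n=='top' else 2.4,fy=800/330 if n=='top' else 2.4,interpolation=cv2.INTER_CUBIC))
E
python3 go.py "0.3 -0.3 0.3 0"
```

```text
[-0.671, -0.376, 0.028] [0.001, -0.0, 0.057]
t 23.525 [ 0.4717 -0.3864  0.3071] yaw 2.58 tilt 0.04 F [ 0.9 -0.1 -0.1] open 1.0 0.0
```

View pics/top1.png

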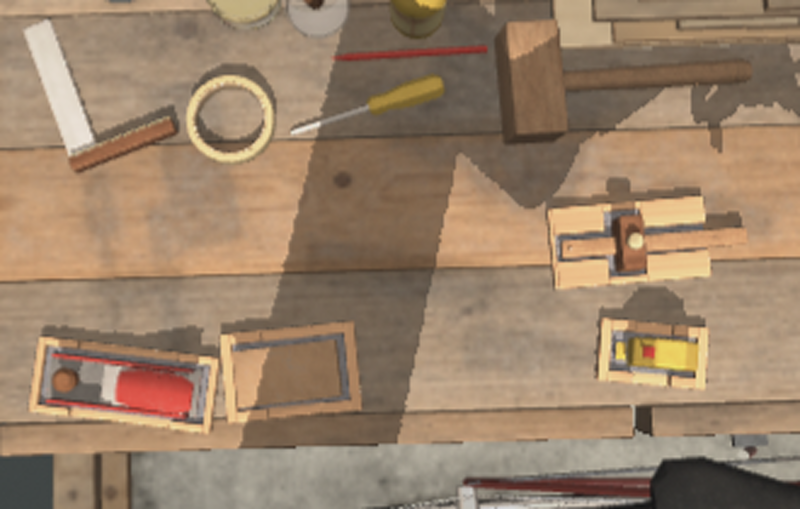

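View pics/scene1.png

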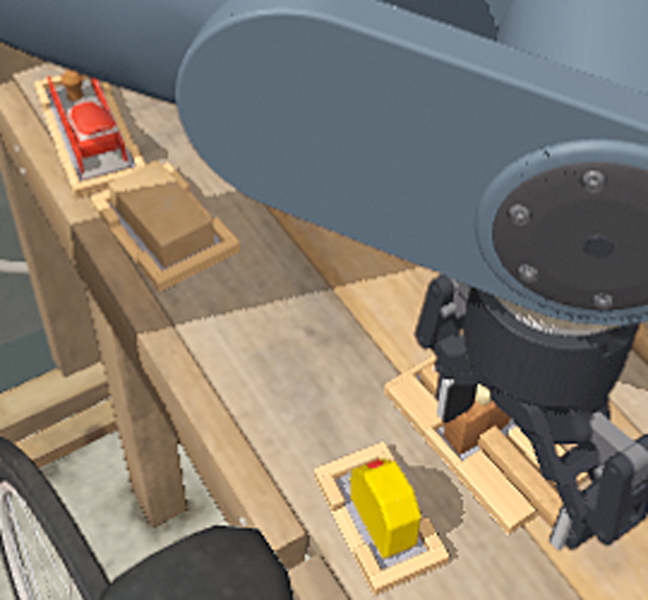

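Both final views show every tool in its own tray, upright, with the screwdriver and masking tape where they started. In the top view the plane is at (125,385), the cork block at (290,372), the tape measure at (658,353) and the gauge at (630,243). The arm is clear, so I'm handing in.

```bash
python3 -c "
from cell import ctrl
print(ctrl.sign_off())"
```

```text
the job is handed in; nothing more can be done
None
```

The block plane, marking gauge, tape measure and cork block are each seated and released in their own trays, the screwdriver and masking tape look unmoved, and I handed the job in at about 23.5 s; sign-off returned no verdict.

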